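# Find the push valve with the weak click and set it in the repair block

## Task

Test the three reassembled push valves in the stand: starting at the end with the carrying loop and going along the row, press each button gently down until it clicks, then let it up. One of them clicks at clearly less force than the other two: lift that valve out and stand it upright, fully home, in the hole of the single-hole repair block, and let go. Leave the other two valves in their holes and do not push the other things on the bench about.

Things in the scene. Friction and masses are not known exactly. Their poses are not given: they have to be found in the camera images.
- stand: White plastic stand, a fixed block 70 x 260 x 30 mm; origin under its centre; y along the row of three holes (75 mm apart) towards the carrying loop, x across, z up. The loop is a dark steel bar bent like a staple, 49 mm beyond the first hole and 39 mm above the top face. A valve stands in each hole; the valves look alike and which one is weak is not known beforehand.
- stand_hole0 (a point): Centre of the mouth of the first hole (next to the loop), on the stand's top face, 30 mm above the bench. Valve: stem 24 mm across and 24 mm long, down in the hole (27 mm across, 27 mm deep); above the top face a steel housing 36 mm across, 32 mm tall (grip here); then a black collar 29 mm across, screwed out 6 to 12 mm, unknown and different on each; then a grey button. About 0.2 kg.
- stand_hole1 (a point): Same point for the second (middle) hole. Button of each valve: 22 mm across, 12 mm proud of the collar, so its top is 50 to 56 mm above the stand's top face. Travel 7 mm, sprung, returns by itself. It hardly moves until the push reaches its click force, then gives way: the resistance falls steadily to under half at its stop, 7 mm down, where the force climbs steeply. It has clicked once 5.5 mm down.
- stand_hole2 (a point): Same point for the third hole, farthest from the loop. Click force (the peak, felt before it gives way) of the buttons: about 4 N on the weak valve, about 10 N on the two good ones. More than 20 N on a button damages it.
- repair_hole0 (a point): Centre of the mouth of the only hole of the repair block, a fixed white plastic block 90 x 90 x 30 mm; the point lies on its top face, 30 mm above the bench; x and y along the block's sides. Hole 27 mm across and 27 mm deep, chamfered 2 mm, empty at the start. Fully home, a valve's housing rests on the block's top face.
- tub_mid (a point): Bystander: white round tub with blue cap, 72 mm across, 100 mm tall, loose; the point is its centre, 50 mm up.
- casket_mid (a point): Bystander: metal instrument casket with lid and handle, 96 x 186 x 89 mm, loose; the point is 34 mm up at its centre.
- gloves_mid (a point): Bystander: blue glove carton, 90 x 200 x 70 mm, loose; the point is its centre, 35 mm up.

How it is judged:
By the outcome, as a careful person would: the job done as asked, in the order asked, and still so for the second after the job is handed in, with the robot touching nothing.
It also fails if it takes over 72 s, if anything falls off the work surface, if the arm or the gripper's body presses on something with over 40 N, if the wrist force passes 120 N, or if a joint passes its speed limit or range.

## Robot

A 6-joint arm with a two-finger parallel gripper is mounted at the origin on the work surface. World frame = base frame: x ahead of the robot, y to its left, z up, the work surface at z = 0. Lengths are in m, angles in degrees, forces in N, time in s.
With the tool pointing down it reaches from about 0.25 to 0.725 m from the base axis. Payload 9.7 kg.
Tool frame: the origin (TCP) lies at the very end of the fingers, on their centre line; the grasp point (between the pads) lies 19 mm behind it; z points along the fingers, y is the line along which they close (so a half turn about z gives the same grasp; the last joint's range is limited). The gripper opens to 85 mm and grips with 20 to 120 N. Pads are 22 mm wide; open, the fingers measure 114 mm over their backs; the gripper's body (76 mm by 85 mm) begins 54 mm behind the grasp point. The pads swing forward as they close: fully open they stand 13 mm farther back than shut.
Start: joints at [-74.313, 4.979, 10.078, 95.1, 0, 90], TCP at [0.149, -0.53, 0.231] pointing down, gripper open.
Joint ranges: [-179.16, 179.16], [-48.56, 103.87], [-65.8, 70.77], [-126.05, 130.52], [-82.76, 87.17], [-180, 180]. Speed limits (degrees/s): [127.2, 127.2, 147.25, 180, 180, 180].

## Interface

Orientations are given as [roll, pitch, yaw] about the fixed x, y, z axes, in that order (R = Rz(yaw) Ry(pitch) Rx(roll)).
In Python, from workcell import bot gives the robot as it stands.
- The arm moves only by the tool arm_command, never from a script. Its argument "series" is a list of rows, each a list of 4 numbers: the shift along the tool's x, y, z in m, then the turn about the tool's z in rad. A call has exactly 5 rows; each row is the pose to reach, as a shift and turn from the pose commanded when the call began, along the tool's axes at that moment; what a row does not reach only later rows make up. A row lasts 1/10 s, in which the tool goes at most 50 mm and 8.59 degrees, less where a joint would pass 70% of its speed; a pose out of reach is approached as far as the arm can. A call with a gripper value outside its range is refused whole. "hand" is the finger opening in m, from 0 to 0.0854, set as the call begins (left out, the last holds). The fingers move at their own pace and stop on an object; "grip_force" is the grip in N (left out, the last holds). Time passes only in rows, so rows that repeat a pose let the fingers close, or fill a call up. It gives the time, the measured TCP pose, the force, the opening and the grip force at its end, in the units of the state.
- bot.get_obs(): the state, without advancing time (a new reading comes with each control period).
- bot.camera(name): name is "side" or "top" or "wrist"; returns a dict with "color" (480x640x3 uint8, blue, green, red), "camera_matrix" (3x3 intrinsics, pixels), "dist_coeffs" ([k1, k2, p1, p2, k3] as OpenCV has them; the pictures are not rectified), "xyz" and "orientation" of the camera in the world; the wrist camera has in their place "T_tool_cam" (4x4, takes a point from camera to tool coordinates, whose origin is the TCP and whose axes are the flange's). Camera axes: x right, y up, looking along -z (the intrinsics and any distortion apply to the point x, -y, -z); pixel columns grow to the right and rows downward; lengths in m; the calibration is good to about 2 mm. A picture is of the moment at which its call begins: read the wrist's pose just before it. There is no depth.
- bot.job_done(): hands the job in; it is judged then, once.
Trained networks look in the newest picture that a camera, given by its name, has taken for a name from the list of things; names that differ only in an ending like _2 or _b are one class to them, and where a whole thing is asked for, a point or a joint stands for the part that bears it (a point fixed in the world has none). Each returns a list of dicts, best first, with "confidence" (0 to 1); they miss things now and then, are a little off and sometimes report something else, mostly with a low value. They report only what shows in the picture. A call takes as long as a camera call.
- bot.find_in(camera, target): "location" ([column, row] in pixels, amid what is visible of it).
- bot.mark_of(camera, target): "location" ([column, row] in pixels: a listed point, or the origin of a listed thing).
The state is a dict: "time": time; "q": joint angles; "qd": joint speeds; "joint_efforts": joint torques, N m; "ee_pos": TCP position; "tcp_rot": TCP orientation; "wrist_force": force on the tool from outside, world axes, zero at the start; "torque": the same for the moment, N m; "opening": finger opening in m; "grasp_force": force on a finger pad.
Only numpy, scipy, OpenCV 4.12 (cv2) and the standard library are available. Lean on these libraries where they do the work, as an engineer would, in place of code of your own. Each camera call takes 0.05 s, during which the arm holds its last target. There are 200 camera calls.

## Working session

There is one attempt and no reset: what is moved stays moved. The work goes in short steps, Python scripts to look and compute and a tool call to move; the robot and the scene stay as the last step left them, time stands still between calls to the robot, and variables do not carry over. Pictures are saved under pics/ and viewed, at most 10 in all, crops included, and the job is handed in when it is done.

Besides the shell and the picture viewer there is one more tool, called after ">>>" as name(argument=value, ...), one argument or row to a line, values as JSON. arm_command: Moves the arm, as the interface text tells. Its arguments: {"type":"object","properties":{"series":{"type":"array"},"hand":{"type":"number"},"grip_force":{"type":"number"}},"required":["series"]}

```bash
mkdir -p pics
cat > h.py <<'E'
import numpy as np,cv2
from scipy.spatial.transform import Rotation as R
from workcell import bot
def T_of(c,obs):
    if "T_tool_cam" in c:
        T=np.eye(4);T[:3,:3]=R.from_euler('xyz',obs['tcp_rot'],degrees=True).as_matrix();T[:3,3]=obs['ee_pos'];return T@np.array(c['T_tool_cam'])
    T=np.eye(4);o=np.array(c['orientation'],float)
    T[:3,:3]=o if o.shape==(3,3) else R.from_euler('xyz',o,degrees=True).as_matrix();T[:3,3]=c['xyz'];return T
def ray(c,T,uv):
    p=cv2.undistortPoints(np.array([[uv]],float),np.array(c['camera_matrix'],float),np.array(c['dist_coeffs'],float))[0,0]
    d=T[:3,:3]@np.array([p[0],-p[1],-1.]);return T[:3,3],d/np.linalg.norm(d)
def atz(c,T,uv,z):
    o,d=ray(c,T,uv);return o+d*(z-o[2])/d[2]
def proj(c,T,P):
    q=T[:3,:3].T@(np.array(P)-T[:3,3]);q=q*[1,-1,-1]
    return cv2.projectPoints(q.reshape(1,1,3),np.zeros(3),np.zeros(3),np.array(c['camera_matrix'],float),np.array(c['dist_coeffs'],float))[0].ravel()
Z=dict(stand_hole0=.03,stand_hole1=.03,stand_hole2=.03,repair_hole0=.03,tub_mid=.05,casket_mid=.034,gloves_mid=.035,stand=0)
E
python3 - <<'E'
from h import *
o=bot.get_obs();print({k:np.round(v,3).tolist() for k,v in o.items()})
for n in('top','side','wrist'):
    o=bot.get_obs();c=bot.camera(n);T=T_of(c,o);cv2.imwrite(f'pics/{n}0.png',c['color'])
    print(n,np.round(T,3).tolist())
    for k,z in Z.items():
        for r in bot.mark_of(n,k)[:2]:
            print(' ',k,round(r['confidence'],2),np.round(r['location'],1),np.round(atz(c,T,r['location'],z),4))
E
```

```text
{'time': 0.0, 'q': [-74.314, 5.01, 10.035, 95.099, 0.0, 90.001], 'qd': [-0.048, 0.004, -0.112, 0.026, 0.021, 0.038], 'joint_efforts': [-0.0, -52.039, 46.48, 0.017, 0.0, 0.0], 'ee_pos': [0.149, -0.529, 0.231], 'tcp_rot': [-179.925, -0.0, 15.685], 'wrist_force': [-0.063, -0.763, -0.246], 'torque': [0.006, -0.012, 0.013], 'grasp_force': 0.0, 'opening': 0.085}
top [[0.027, 0.991, -0.132, 0.429], [-1.0, 0.029, 0.011, 0.026], [0.015, 0.132, 0.991, 1.088], [0.0, 0.0, 0.0, 1.0]]
  stand_hole0 0.81 [306.6 254.7] [0.5247 0.0396 0.03  ]
  stand_hole0 0.6 [343.3 258.3] [ 0.519  -0.0414  0.03  ]
  stand_hole1 0.81 [306.6 254.7] [0.5247 0.0396 0.03  ]
  stand_hole1 0.6 [343.3 258.3] [ 0.519  -0.0414  0.03  ]
  stand_hole2 0.81 [306.6 254.7] [0.5247 0.0396 0.03  ]
  stand_hole2 0.6 [343.3 258.3] [ 0.519  -0.0414  0.03  ]
  repair_hole0 0.89 [179.6 265.7] [0.4922 0.3177 0.03  ]
  tub_mid 0.8 [453.8 300.3] [ 0.4333 -0.2802  0.05  ]
  casket_mid 0.55 [379.8 264.5] [ 0.5073 -0.1215  0.034 ]
  gloves_mid 0.49 [338.2 259.6] [ 0.5154 -0.0299  0.035 ]
  stand 0.56 [340.3 261.6] [ 0.5139 -0.0366  0.    ]
  
[... 269 characters left out ...]
48 -0.1116  0.03  ]
  stand_hole1 0.88 [308.4 284.1] [ 0.5152 -0.0451  0.03  ]
  stand_hole1 0.85 [306.3 311.2] [ 0.4948 -0.1116  0.03  ]
  stand_hole2 0.88 [308.4 284.1] [ 0.5152 -0.0451  0.03  ]
  stand_hole2 0.85 [306.3 311.2] [ 0.4948 -0.1116  0.03  ]
  repair_hole0 0.77 [266.5 173.5] [0.4973 0.3357 0.03  ]
  tub_mid 0.62 [295.  385.7] [ 0.4352 -0.2781  0.05  ]
  casket_mid 0.79 [374.4 208.4] [0.7187 0.1345 0.034 ]
  gloves_mid 0.69 [417.4 292.1] [ 0.7235 -0.1282  0.035 ]
  stand 0.89 [304.4 284.9] [ 0.5113 -0.0209  0.    ]
  stand 0.3 [306.4 255. ] [0.5357 0.0624 0.    ]
wrist [[0.27, 0.927, 0.261, 0.217], [-0.963, 0.26, 0.073, -0.51], [-0.0, -0.271, 0.962, 0.374], [0.0, 0.0, 0.0, 1.0]]
```

View pics/top0.png

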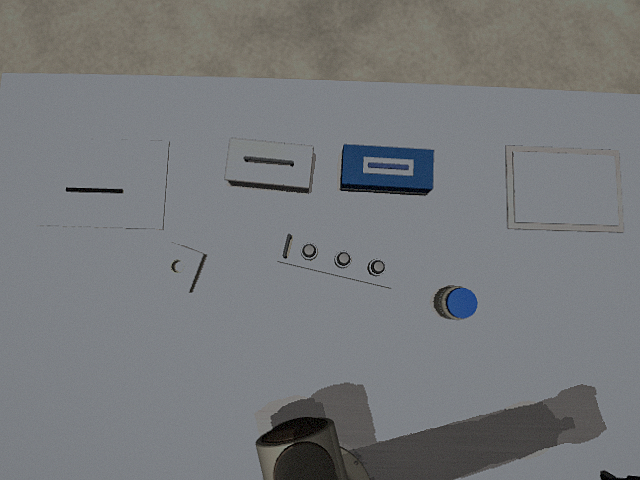

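View pics/side0.png

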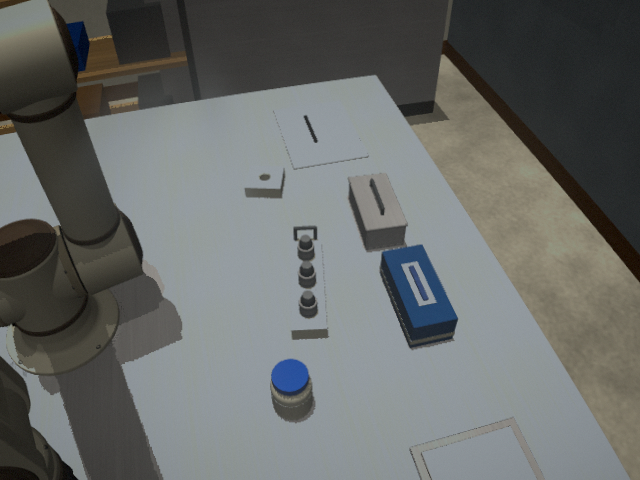

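The top view shows the loop at (287,245), the buttons at (309,251), (343,259) and (377,267), and the repair hole near (178,266). The tub is at (455,302). The side view agrees, with the loop at (305,233) at the +y end. Next I move the wrist camera above the stand.

>>> arm_command(
  series=[
    [0.0386,-0.0301,0,0],
    [0.0773,-0.0603,0,0],
    [0.116,-0.0904,0,0],
    [0.1546,-0.1206,0,0],
    [0.1932,-0.1507,0,0],
  ],
  hand=0,
)

```text
time: 1.85
ee_pos: [0.2946, -0.3306, 0.2315]
tcp_rot: [180.0, -0.0, 15.7]
wrist_force: [0.8, -0.3, 0.3]
opening: 0.0122
grasp_force: 0.0
```

>>> arm_command(
  series=[
    [0.0386,-0.0301,0,-0.14],
    [0.0773,-0.0603,0,-0.28],
    [0.116,-0.0904,0,-0.42],
    [0.1546,-0.1206,0,-0.56],
    [0.1932,-0.1507,0,-0.7],
  ],
)

```text
time: 2.35
ee_pos: [0.4401, -0.133, 0.2316]
tcp_rot: [179.9, -0.0, 56.1]
wrist_force: [-0.1, -1.1, -0.1]
opening: 0.0001
grasp_force: 0.0
```

Run:
```python
from h import *
o=bot.get_obs();print({k:np.round(o[k],4) for k in('time','ee_pos','tcp_rot','opening','wrist_force')})
p=np.array(o['ee_pos']);M=R.from_euler('xyz',o['tcp_rot'],degrees=True).as_matrix()
print(M.T@(np.array([.512,-.037,.231])-p), np.radians(80-o['tcp_rot'][2]))
```

```text
{'time': np.float64(2.35), 'ee_pos': array([ 0.4401, -0.133 ,  0.2316]), 'tcp_rot': array([ 1.799465e+02, -1.180000e-02,  5.612750e+01]), 'opening': np.float64(0.0001), 'wrist_force': array([-0.0755, -1.1006, -0.0698])}
[0.11975245 0.00622767 0.00062091] 0.416653105656871
```

>>> arm_command(
  series=[
    [0.04,0.002,0,-0.14],
    [0.08,0.004,0,-0.28],
    [0.12,0.006,0,-0.417],
    [0.12,0.006,0,-0.417],
    [0.12,0.006,0,-0.417],
  ],
)

```text
time: 2.85
ee_pos: [0.5118, -0.0383, 0.2309]
tcp_rot: [-180.0, 0.0, 79.7]
wrist_force: [1.1, -0.1, 0.4]
opening: -0.0001
grasp_force: 0.0
```

Run:
```python
from h import *
o=bot.get_obs();c=bot.camera('wrist');T=T_of(c,o);cv2.imwrite('pics/w1.png',c['color'])
print(np.round(o['ee_pos'],4),np.round(o['tcp_rot'],2))
for k in('stand_hole0','stand_hole1','stand','repair_hole0'):
    for r in bot.mark_of('wrist',k)[:4]:
        print(k,round(r['confidence'],2),np.round(r['location'],1),np.round(atz(c,T,r['location'],Z[k]),4))
```

```text
[ 0.5118 -0.0383  0.2309] [-1.7995e+02  1.0000e-02  7.9740e+01]
stand_hole0 0.86 [323.9 281.2] [ 0.4997 -0.1091  0.03  ]
stand_hole1 0.86 [323.9 281.2] [ 0.4997 -0.1091  0.03  ]
stand 0.93 [331.  196.5] [ 0.5215 -0.0295  0.    ]
```

View pics/w1.png

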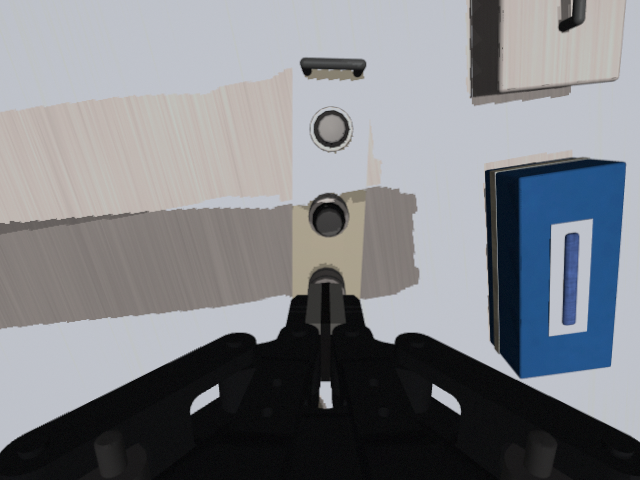

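The wrist view shows the loop at (333,65), valve 0 at (331,128) and valve 1 at about (328,217). Valve 2 is mostly behind the finger at (326,275). The stand's edges run along the columns, so the yaw is about right.

Run:
```python
from h import *
o=bot.get_obs();c=bot.camera('wrist');T=T_of(c,o);im=c['color']
f=lambda uv,z:np.round(atz(c,T,uv,z),4)
print('v0 housing',f((331,129),.062),'btn',f((331,128),.083)); print('v1 btn',f((329,219),.083))
print('loop',f((333,65),.069))
a=[f((293,75),.03),f((293,290),.03)];b=[f((368,105),.03),f((361,290),.03)];print(a,b,(a[0]-b[0]))
for m in('top','side'):
    o2=bot.get_obs();c2=bot.camera(m);T2=T_of(c2,o2)
    if m=='top':
        for uv in((309,250.5),(343,258.5),(377,266.5)):print(m,'btn',np.round(atz(c2,T2,uv,.083),4))
    else:
        for uv in((306,239),(307,266),(308.5,296)):print(m,'btn',np.round(atz(c2,T2,uv,.083),4))
        print('rep hole',np.round(atz(c2,T2,(265,177),.03),4))
    cv2.imwrite(f'pics/{m}1.png',c2['color'])
    g=cv2.imread(f'pics/{m}0.png')
    x0,y0,w,h=((270,230,130,50) if m=='top' else (270,215,70,100))
    cv2.imwrite(f'pics/{m}c.png',cv2.resize(g[y0:y0+h,x0:x0+w],None,fx=6,fy=6,interpolation=cv2.INTER_CUBIC))
g=cv2.resize(im[40:310,270:390],None,fx=2.2,fy=2.2,interpolation=cv2.INTER_CUBIC)
cv2.imwrite('pics/w1c.png',g)
```

```text
v0 housing [0.532 0.034 0.062] btn [0.5317 0.0344 0.083 ]
v1 btn [ 0.5174 -0.036   0.083 ]
loop [0.5419 0.0805 0.069 ]
[array([0.5079, 0.0856, 0.03  ]), array([ 0.4661, -0.1146,  0.03  ])] [array([0.569 , 0.0489, 0.03  ]), array([ 0.535 , -0.1274,  0.03  ])] [-0.0611  0.0367  0.    ]
top btn [0.5288 0.0342 0.083 ]
top btn [ 0.5141 -0.0374  0.083 ]
top btn [ 0.4993 -0.1089  0.083 ]
side btn [0.5304 0.0323 0.083 ]
side btn [ 0.5149 -0.0416  0.083 ]
side btn [ 0.4998 -0.1164  0.083 ]
rep hole [0.4911 0.3229 0.03  ]
```

View pics/w1c.png

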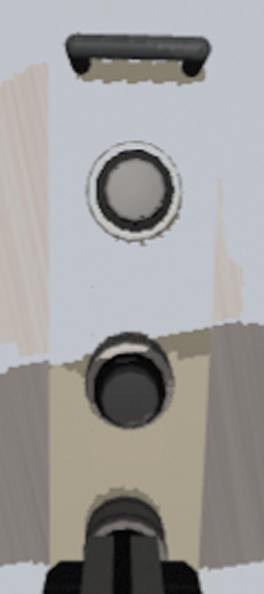

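>>> arm_command(
  series=[
    [0.025,0.002,0.03,0.01],
    [0.05,0.004,0.06,0.02],
    [0.0745,0.006,0.09,0.023],
    [0.0745,0.006,0.115,0.023],
    [0.0745,0.006,0.132,0.023],
  ],
)

```text
time: 3.75
ee_pos: [0.5301, 0.0336, 0.0972]
tcp_rot: [-179.9, 0.0, 78.4]
wrist_force: [1.0, -0.6, -0.1]
opening: 0.0002
grasp_force: 0.0
```

>>> arm_command(
  series=[
    [0,0,0.002,0],
    [0,0,0.004,0],
    [0,0,0.006,0],
    [0,0,0.007,0],
    [0,0,0.007,0],
  ],
)

```text
time: 4.25
ee_pos: [0.5312, 0.0331, 0.0929]
tcp_rot: [179.9, -0.0, 78.4]
wrist_force: [-1.1, 1.0, 0.5]
opening: -0.0003
grasp_force: 0.0
```

>>> arm_command(
  series=[
    [0,0,0.001,0],
    [0,0,0.002,0],
    [0,0,0.003,0],
    [0,0,0.004,0],
    [0,0,0.004,0],
  ],
)

```text
time: 4.75
ee_pos: [0.5308, 0.0332, 0.0881]
tcp_rot: [-180.0, 0.0, 78.4]
wrist_force: [0.8, -0.1, 0.2]
opening: 0.0001
grasp_force: 0.0
```

>>> arm_command(
  series=[
    [0,0,0.0005,0],
    [0,0,0.001,0],
    [0,0,0.001,0],
    [0,0,0.001,0],
    [0,0,0.001,0],
  ],
)

```text
time: 5.25
ee_pos: [0.5309, 0.0332, 0.0873]
tcp_rot: [180.0, -0.0, 78.4]
wrist_force: [0.8, 1.0, -0.2]
opening: -0.0
grasp_force: 0.0
```

>>> arm_command(
  series=[
    [0,0,0.0005,0],
    [0,0,0.001,0],
    [0,0,0.001,0],
    [0,0,0.001,0],
    [0,0,0.001,0],
  ],
)

```text
time: 5.75
ee_pos: [0.5309, 0.0332, 0.0863]
tcp_rot: [180.0, -0.0, 78.4]
wrist_force: [-0.1, -0.5, -0.9]
opening: -0.0002
grasp_force: 0.0
```

>>> arm_command(
  series=[
    [0,0,0.0005,0],
    [0,0,0.001,0],
    [0,0,0.001,0],
    [0,0,0.001,0],
    [0,0,0.001,0],
  ],
)

```text
time: 6.25
ee_pos: [0.5309, 0.0332, 0.0853]
tcp_rot: [180.0, 0.0, 78.4]
wrist_force: [-0.8, 0.0, 0.3]
opening: 0.0002
grasp_force: 0.0
```

>>> arm_command(
  series=[
    [0,0,0.0005,0],
    [0,0,0.001,0],
    [0,0,0.001,0],
    [0,0,0.001,0],
    [0,0,0.001,0],
  ],
)

```text
time: 6.75
ee_pos: [0.5309, 0.0332, 0.0843]
tcp_rot: [180.0, -0.0, 78.4]
wrist_force: [-0.3, -0.1, 0.6]
opening: -0.0002
grasp_force: 0.0
```

>>> arm_command(
  series=[
    [0,0,0.0005,0],
    [0,0,0.001,0],
    [0,0,0.001,0],
    [0,0,0.001,0],
    [0,0,0.001,0],
  ],
)

```text
time: 7.25
ee_pos: [0.531, 0.0332, 0.0834]
tcp_rot: [180.0, -0.0, 78.4]
wrist_force: [0.5, -0.1, 1.9]
opening: 0.0003
grasp_force: 1.1
```

>>> arm_command(
  series=[
    [0,0,0.0005,0],
    [0,0,0.001,0],
    [0,0,0.001,0],
    [0,0,0.001,0],
    [0,0,0.001,0],
  ],
)

```text
time: 7.75
ee_pos: [0.5313, 0.0332, 0.0833]
tcp_rot: [179.9, -0.0, 78.4]
wrist_force: [-2.0, -0.6, 8.5]
opening: -0.0
grasp_force: 4.3
```

>>> arm_command(
  series=[
    [0,0,0.0005,0],
    [0,0,0.001,0],
    [0,0,0.001,0],
    [0,0,0.001,0],
    [0,0,0.001,0],
  ],
)

```text
time: 8.25
ee_pos: [0.5313, 0.0332, 0.0823]
tcp_rot: [179.9, -0.0, 78.4]
wrist_force: [-2.2, -0.3, 8.6]
opening: 0.0003
grasp_force: 4.3
```

>>> arm_command(
  series=[
    [0,0,0.0005,0],
    [0,0,0.001,0],
    [0,0,0.001,0],
    [0,0,0.001,0],
    [0,0,0.001,0],
  ],
)

```text
time: 8.75
ee_pos: [0.5312, 0.0332, 0.0811]
tcp_rot: [179.9, -0.0, 78.4]
wrist_force: [-1.2, 0.3, 7.2]
opening: -0.0
grasp_force: 3.7
```

>>> arm_command(
  series=[
    [0,0,0.0007,0],
    [0,0,0.0014,0],
    [0,0,0.0021,0],
    [0,0,0.0025,0],
    [0,0,0.0025,0],
  ],
)

```text
time: 9.25
ee_pos: [0.5311, 0.0332, 0.0783]
tcp_rot: [180.0, -0.0, 78.4]
wrist_force: [-1.2, 0.1, 5.6]
opening: 0.0002
grasp_force: 2.6
```

>>> arm_command(
  series=[
    [0,0,0.0004,0],
    [0,0,0.0008,0],
    [0,0,0.001,0],
    [0,0,0.001,0],
    [0,0,0.001,0],
  ],
)

```text
time: 9.75
ee_pos: [0.531, 0.0332, 0.0769]
tcp_rot: [180.0, -0.0, 78.4]
wrist_force: [-0.0, -1.7, 4.1]
opening: 0.0001
grasp_force: 2.2
```

>>> arm_command(
  series=[
    [0,0,-0.01,0],
    [0,0,-0.02,0],
    [-0.025,0,-0.02,0],
    [-0.06,0,-0.02,0],
    [-0.075,0,-0.02,0],
  ],
)

```text
time: 10.25
ee_pos: [0.5152, -0.0419, 0.0973]
tcp_rot: [-180.0, 0.0, 78.3]
wrist_force: [-0.5, -0.2, -0.4]
opening: 0.0
grasp_force: 0.0
```

>>> arm_command(
  series=[
    [0,0,0.002,0],
    [0,0,0.005,0],
    [0,0,0.008,0],
    [0,0,0.0095,0],
    [0,0,0.0095,0],
  ],
)

```text
time: 10.75
ee_pos: [0.5156, -0.0396, 0.0868]
tcp_rot: [-180.0, 0.0, 78.4]
wrist_force: [0.4, 0.3, 0.5]
opening: 0.0002
grasp_force: 0.0
```

>>> arm_command(
  series=[
    [0,0,0.0005,0],
    [0,0,0.001,0],
    [0,0,0.0015,0],
    [0,0,0.0015,0],
    [0,0,0.0015,0],
  ],
)

```text
time: 11.25
ee_pos: [0.5158, -0.0402, 0.0858]
tcp_rot: [180.0, -0.0, 78.4]
wrist_force: [-0.6, 0.5, 0.2]
opening: 0.0003
grasp_force: 0.0
```

>>> arm_command(
  series=[
    [0,0,0.0005,0],
    [0,0,0.001,0],
    [0,0,0.001,0],
    [0,0,0.001,0],
    [0,0,0.001,0],
  ],
)

```text
time: 11.75
ee_pos: [0.5158, -0.0402, 0.0848]
tcp_rot: [180.0, -0.0, 78.4]
wrist_force: [-0.1, 0.4, -0.2]
opening: -0.0
grasp_force: 0.0
```

>>> arm_command(
  series=[
    [0,0,0.0005,0],
    [0,0,0.001,0],
    [0,0,0.001,0],
    [0,0,0.001,0],
    [0,0,0.001,0],
  ],
)

```text
time: 12.25
ee_pos: [0.5159, -0.0402, 0.084]
tcp_rot: [180.0, -0.0, 78.4]
wrist_force: [-0.9, 0.8, 3.3]
opening: -0.0003
grasp_force: 1.7
```

>>> arm_command(
  series=[
    [0,0,0.0005,0],
    [0,0,0.001,0],
    [0,0,0.001,0],
    [0,0,0.001,0],
    [0,0,0.001,0],
  ],
)

```text
time: 12.75
ee_pos: [0.5158, -0.0402, 0.0828]
tcp_rot: [180.0, 0.0, 78.4]
wrist_force: [0.2, -0.2, 2.4]
opening: 0.0001
grasp_force: 1.5
```

>>> arm_command(
  series=[
    [0,0,0.0005,0],
    [0,0,0.001,0],
    [0,0,0.001,0],
    [0,0,0.001,0],
    [0,0,0.001,0],
  ],
)

```text
time: 13.25
ee_pos: [0.5158, -0.0402, 0.0818]
tcp_rot: [-180.0, 0.0, 78.4]
wrist_force: [0.0, -0.1, 2.4]
opening: 0.0001
grasp_force: 1.3
```

>>> arm_command(
  series=[
    [0,0,0.0005,0],
    [0,0,0.001,0],
    [0,0,0.001,0],
    [0,0,0.001,0],
    [0,0,0.001,0],
  ],
)

```text
time: 13.75
ee_pos: [0.5158, -0.0402, 0.0808]
tcp_rot: [-180.0, -0.0, 78.4]
wrist_force: [-0.5, -0.3, 2.7]
opening: -0.0001
grasp_force: 1.2
```

>>> arm_command(
  series=[
    [0,0,0.0007,0],
    [0,0,0.0014,0],
    [0,0,0.002,0],
    [0,0,0.0025,0],
    [0,0,0.0025,0],
  ],
)

```text
time: 14.25
ee_pos: [0.5157, -0.0402, 0.0781]
tcp_rot: [-180.0, 0.0, 78.4]
wrist_force: [0.3, 0.8, 2.2]
opening: 0.0003
grasp_force: 0.8
```

>>> arm_command(
  series=[
    [0,0,0.0002,0],
    [0,0,0.0004,0],
    [0,0,0.0006,0],
    [0,0,0.0006,0],
    [0,0,0.0006,0],
  ],
)

```text
time: 14.75
ee_pos: [0.5157, -0.0402, 0.0777]
tcp_rot: [-180.0, 0.0, 78.4]
wrist_force: [0.2, 0.9, 1.5]
opening: 0.0001
grasp_force: 0.8
```

>>> arm_command(
  series=[
    [0,0,-0.01,0],
    [0,0,-0.02,0],
    [-0.025,0,-0.02,0],
    [-0.06,0,-0.02,0],
    [-0.075,0,-0.02,0],
  ],
)

```text
time: 15.25
ee_pos: [0.5003, -0.1154, 0.0986]
tcp_rot: [180.0, 0.0, 78.3]
wrist_force: [-0.2, -0.4, -0.1]
opening: 0.0004
grasp_force: 0.0
```

>>> arm_command(
  series=[
    [0,0,0.002,0],
    [0,0,0.005,0],
    [0,0,0.008,0],
    [0,0,0.01,0],
    [0,0,0.01,0],
  ],
)

```text
time: 15.75
ee_pos: [0.5005, -0.113, 0.0872]
tcp_rot: [-180.0, -0.0, 78.4]
wrist_force: [-0.4, -0.2, -0.8]
opening: 0.0001
grasp_force: 0.0
```

>>> arm_command(
  series=[
    [0,0,0.0005,0],
    [0,0,0.001,0],
    [0,0,0.0015,0],
    [0,0,0.0015,0],
    [0,0,0.0015,0],
  ],
)

```text
time: 16.25
ee_pos: [0.5007, -0.1137, 0.0862]
tcp_rot: [180.0, 0.0, 78.4]
wrist_force: [-0.1, -0.2, 0.5]
opening: 0.0001
grasp_force: 0.0
```

>>> arm_command(
  series=[
    [0,0,0.0005,0],
    [0,0,0.001,0],
    [0,0,0.001,0],
    [0,0,0.001,0],
    [0,0,0.001,0],
  ],
)

```text
time: 16.75
ee_pos: [0.5006, -0.1137, 0.0852]
tcp_rot: [180.0, 0.0, 78.4]
wrist_force: [-0.3, 0.6, 0.0]
opening: 0.0001
grasp_force: 0.0
```

>>> arm_command(
  series=[
    [0,0,0.0005,0],
    [0,0,0.001,0],
    [0,0,0.001,0],
    [0,0,0.001,0],
    [0,0,0.001,0],
  ],
)

```text
time: 17.25
ee_pos: [0.5006, -0.1137, 0.0842]
tcp_rot: [-180.0, 0.0, 78.4]
wrist_force: [0.9, -1.0, -0.5]
opening: 0.0003
grasp_force: 0.0
```

>>> arm_command(
  series=[
    [0,0,0.0005,0],
    [0,0,0.001,0],
    [0,0,0.001,0],
    [0,0,0.001,0],
    [0,0,0.001,0],
  ],
)

```text
time: 17.75
ee_pos: [0.5007, -0.1137, 0.0832]
tcp_rot: [180.0, 0.0, 78.4]
wrist_force: [0.4, 0.7, 0.5]
opening: -0.0002
grasp_force: 0.0
```

>>> arm_command(
  series=[
    [0,0,0.0005,0],
    [0,0,0.001,0],
    [0,0,0.001,0],
    [0,0,0.001,0],
    [0,0,0.001,0],
  ],
)

```text
time: 18.25
ee_pos: [0.5009, -0.1137, 0.0827]
tcp_rot: [179.9, -0.0, 78.4]
wrist_force: [-1.9, -0.7, 5.6]
opening: -0.0
grasp_force: 2.8
```

>>> arm_command(
  series=[
    [0,0,0.0005,0],
    [0,0,0.001,0],
    [0,0,0.001,0],
    [0,0,0.001,0],
    [0,0,0.001,0],
  ],
)

```text
time: 18.75
ee_pos: [0.501, -0.1138, 0.0823]
tcp_rot: [179.9, 0.0, 78.4]
wrist_force: [-2.9, 1.2, 9.0]
opening: -0.0001
grasp_force: 4.7
```

>>> arm_command(
  series=[
    [0,0,0.0005,0],
    [0,0,0.001,0],
    [0,0,0.001,0],
    [0,0,0.001,0],
    [0,0,0.001,0],
  ],
)

```text
time: 19.25
ee_pos: [0.501, -0.1137, 0.0811]
tcp_rot: [179.9, 0.0, 78.4]
wrist_force: [-1.8, -0.3, 9.1]
opening: 0.0003
grasp_force: 4.0
```

>>> arm_command(
  series=[
    [0,0,0.0007,0],
    [0,0,0.0014,0],
    [0,0,0.0021,0],
    [0,0,0.0028,0],
    [0,0,0.003,0],
  ],
)

```text
time: 19.75
ee_pos: [0.5008, -0.1137, 0.0777]
tcp_rot: [180.0, 0.0, 78.4]
wrist_force: [-0.9, 0.8, 4.9]
opening: 0.0002
grasp_force: 2.7
```

>>> arm_command(
  series=[
    [0,0,0.0004,0],
    [0,0,0.0008,0],
    [0,0,0.0011,0],
    [0,0,0.0011,0],
    [0,0,0.0011,0],
  ],
)

```text
time: 20.25
ee_pos: [0.5008, -0.1137, 0.0762]
tcp_rot: [180.0, 0.0, 78.4]
wrist_force: [-0.7, -0.5, 4.3]
opening: -0.0
grasp_force: 2.2
```

v1, the middle valve, is the weak one: about 4 N against about 10 N on the other two. Next I rise above v2 with the gripper open and measure v1 with the wrist camera.

>>> arm_command(
  series=[
    [0,0,-0.03,0],
    [0,0,-0.07,0],
    [0,0,-0.115,0],
    [0,0,-0.155,0],
    [0,0,-0.155,0],
  ],
  hand=0.085,
)

```text
time: 20.75
ee_pos: [0.5021, -0.114, 0.2363]
tcp_rot: [179.6, 0.0, 78.4]
wrist_force: [0.1, -0.6, -0.5]
opening: 0.0726
grasp_force: 0.0
```

>>> arm_command(
  series=[
    [0,0,0,0],
    [0,0,0,0],
    [0,0,0,0],
    [0,0,0,0],
    [0,0,0,0],
  ],
)

```text
time: 21.25
ee_pos: [0.5004, -0.1136, 0.2304]
tcp_rot: [-179.9, -0.0, 78.4]
wrist_force: [0.2, 0.3, 0.7]
opening: 0.0849
grasp_force: 0.0
```

Run:
```python
from h import *
o=bot.get_obs();c=bot.camera('wrist');T=T_of(c,o);cv2.imwrite('pics/w2.png',c['color'])
print(np.round(o['ee_pos'],4),np.round(o['tcp_rot'],2),o['time'],o['opening'])
for P in((.5158,-.0402,.062),(.5309,.0333,.062)):print(proj(c,T,P))
g=cv2.resize(c['color'][20:220,240:440],None,fx=3,fy=3,interpolation=cv2.INTER_CUBIC);cv2.imwrite('pics/w2c.png',g)
```

```text
[ 0.5004 -0.1136  0.2304] [-179.94   -0.     78.37] 21.25 0.08492859360975458
[323.12281284 130.78011261]
[322.92665549  29.78976235]
```

View pics/w2c.png

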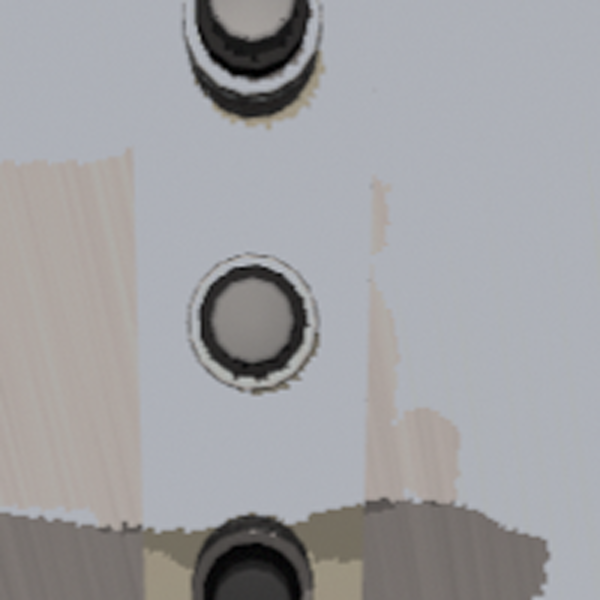

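The crop shows v1's housing circle centred at full-frame (324.5,126.7), about 3 mm further along the row than assumed. I now go over it, descend and grip.

>>> arm_command(
  series=[
    [0.035,0,0,0],
    [0.07,0,0.02,0],
    [0.077,0,0.06,0],
    [0.077,0,0.09,0],
    [0.077,0,0.11,0],
  ],
)

```text
time: 21.8
ee_pos: [0.5153, -0.0377, 0.1185]
tcp_rot: [-179.9, 0.0, 78.4]
wrist_force: [-0.0, -0.5, -0.1]
opening: 0.0849
grasp_force: 0.0
```

>>> arm_command(
  series=[
    [0,0,0.025,0],
    [0,0,0.05,0],
    [0,0,0.07,0],
    [0,0,0.083,0],
    [0,0,0.087,0],
  ],
)

```text
time: 22.3
ee_pos: [0.5154, -0.0382, 0.0327]
tcp_rot: [-179.9, 0.0, 78.4]
wrist_force: [0.3, 0.4, 0.5]
opening: 0.0851
grasp_force: 0.0
```

>>> arm_command(
  series=[
    [0,0,0.0005,0],
    [0,0,0.001,0],
    [0,0,0.001,0],
    [0,0,0.001,0],
    [0,0,0.001,0],
  ],
  hand=0.03,
  grip_force=40,
)

```text
time: 22.8
ee_pos: [0.5164, -0.0382, 0.0341]
tcp_rot: [180.0, -0.0, 78.4]
wrist_force: [-2.9, 0.2, 5.7]
opening: 0.0348
grasp_force: 39.6
```

>>> arm_command(
  series=[
    [0,0,0,0],
    [0,0,0,0],
    [0,0,0,0],
    [0,0,0,0],
    [0,0,0,0],
  ],
)

```text
time: 23.3
ee_pos: [0.5164, -0.0382, 0.0341]
tcp_rot: [180.0, -0.0, 78.4]
wrist_force: [-4.0, 0.4, 6.2]
opening: 0.0347
grasp_force: 39.6
```

>>> arm_command(
  series=[
    [0,0,-0.005,0],
    [0,0,-0.012,0],
    [0,0,-0.02,0],
    [0,0,-0.028,0],
    [0,0,-0.036,0],
  ],
)

```text
time: 23.8
ee_pos: [0.5163, -0.0383, 0.07]
tcp_rot: [180.0, -0.0, 78.4]
wrist_force: [-0.4, 0.0, -2.0]
opening: 0.035
grasp_force: 40.0
```

>>> arm_command(
  series=[
    [0,0,-0.03,0],
    [0,0,-0.065,0],
    [0,0,-0.1,0],
    [0,0,-0.13,0],
    [0,0,-0.142,0],
  ],
)

```text
time: 24.3
ee_pos: [0.517, -0.0383, 0.2146]
tcp_rot: [179.8, -0.0, 78.4]
wrist_force: [0.5, 0.1, -2.1]
opening: 0.0345
grasp_force: 40.4
```

Run:
```python
from h import *
o=bot.get_obs();p=np.array(o['ee_pos']);M=R.from_euler('xyz',o['tcp_rot'],degrees=True).as_matrix()
print(p,o['tcp_rot'],o['wrist_force'])
print(M.T@(np.array([.492,.321,.21])-p)-[.075,0,0])
c=bot.camera('wrist');cv2.imwrite('pics/w3.png',c['color'])
```

```text
[ 0.51699577 -0.03832133  0.214643  ] [ 1.79752086e+02 -3.39717773e-02  7.83696827e+01] [ 0.51481867  0.14955569 -2.06046102]
[ 0.27190214 -0.09694047  0.00442927]
```

View pics/w3.png

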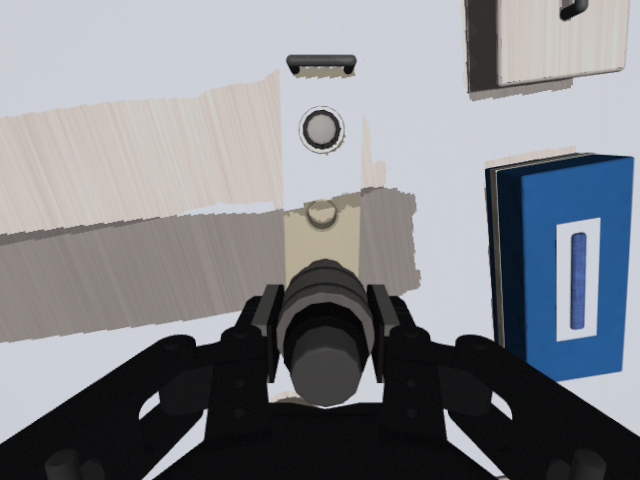

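The valve is held upright between the pads. The empty hole 1 shows at (322,213), which is a direct hand-eye reference: with the TCP over the repair hole, that hole must appear at the same pixel.

>>> arm_command(
  series=[
    [0.03,-0.0085,0,0],
    [0.07,-0.0195,0,0],
    [0.115,-0.032,0,0],
    [0.16,-0.0445,0,0],
    [0.2,-0.056,0,0],
  ],
)

```text
time: 24.85
ee_pos: [0.5008, 0.1708, 0.2094]
tcp_rot: [-179.9, 0.0, 78.4]
wrist_force: [1.7, -0.5, -1.9]
opening: 0.0349
grasp_force: 40.4
```

>>> arm_command(
  series=[
    [0.045,-0.0125,0,0],
    [0.09,-0.025,0,0],
    [0.125,-0.035,0,0],
    [0.147,-0.041,0,0],
    [0.147,-0.041,0,0],
  ],
)

```text
time: 25.35
ee_pos: [0.4901, 0.3236, 0.2086]
tcp_rot: [-179.9, 0.1, 78.6]
wrist_force: [-0.2, -0.9, -2.3]
opening: 0.0349
grasp_force: 40.4
```

>>> arm_command(
  series=[
    [0,0,0,0],
    [0,0,0,0],
    [0,0,0,0],
    [0,0,0,0],
    [0,0,0,0],
  ],
)

```text
time: 25.85
ee_pos: [0.4913, 0.3206, 0.2113]
tcp_rot: [180.0, -0.0, 78.3]
wrist_force: [-0.5, -0.6, -2.4]
opening: 0.035
grasp_force: 40.4
```

Run:
```python
from h import *
o=bot.get_obs();c=bot.camera('wrist');T=T_of(c,o);cv2.imwrite('pics/w4.png',c['color'])
print(np.round(o['ee_pos'],4),np.round(o['tcp_rot'],2))
for r in bot.mark_of('wrist','repair_hole0')[:2]:print(r['confidence'],r['location'],atz(c,T,r['location'],.03))
g=np.vstack([np.hstack([cv2.resize(i[170:260,260:390],None,fx=3,fy=3,interpolation=cv2.INTER_CUBIC)]) for i in(cv2.imread('pics/w3.png'),c['color'])])
cv2.imwrite('pics/w4c.png',g)
```

```text
[0.4913 0.3206 0.2113] [ 1.7999e+02 -1.0000e-02  7.8320e+01]
0.89 [322.8, 212.8] [0.49202742 0.32405498 0.03      ]
```

View pics/w4c.png

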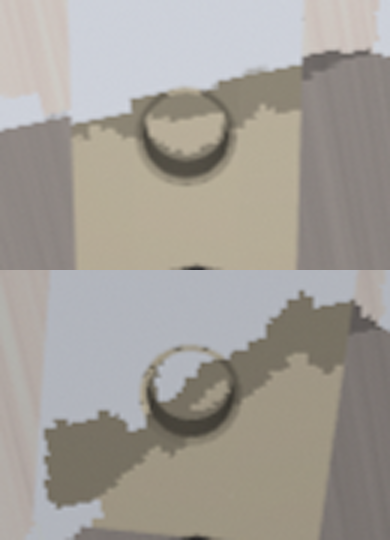

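Run:
```python
from h import *
o=bot.get_obs();c=bot.camera('wrist');T=T_of(c,o)
h=atz(c,T,(323,210.7),.03);print('rep',h, o['ee_pos'])
o3=dict(ee_pos=[.51699577,-.03832133,.214643],tcp_rot=[179.752,-.034,78.3697])
s=atz(c,T_of(c,o3),(322.3,215.3),.03);print('ref',s)
g=np.array([.5164,-.0382,.03])
M=R.from_euler('xyz',o['tcp_rot'],degrees=True).as_matrix()
tgt=h-s+g;print('target',tgt,M.T@(tgt-np.array(o['ee_pos'])))
```

```text
rep [0.49248434 0.32613865 0.03      ] [0.49122844 0.32084649 0.21122799]
ref [ 0.51735695 -0.0378639   0.03      ]
target [0.49152739 0.32580255 0.03      ] [ 0.00488488 -0.0007337   0.18122868]
```

>>> arm_command(
  series=[
    [0.0045,-0.0007,0.035,0],
    [0.0045,-0.0007,0.075,0],
    [0.0045,-0.0007,0.11,0],
    [0.0045,-0.0007,0.135,0],
    [0.0045,-0.0007,0.147,0],
  ],
)

```text
time: 26.5
ee_pos: [0.4902, 0.325, 0.0614]
tcp_rot: [-179.9, 0.1, 78.4]
wrist_force: [-0.2, 0.3, -3.1]
opening: 0.0346
grasp_force: 40.5
```

>>> arm_command(
  series=[
    [0,0,0.001,0],
    [0,0,0.002,0],
    [0,0,0.003,0],
    [0,0,0.004,0],
    [0,0,0.004,0],
  ],
)

```text
time: 27.0
ee_pos: [0.4917, 0.3259, 0.0608]
tcp_rot: [180.0, -0.0, 78.4]
wrist_force: [-0.5, -0.9, -2.5]
opening: 0.0344
grasp_force: 40.5
```

>>> arm_command(
  series=[
    [0,0,0.001,0],
    [0,0,0.002,0],
    [0,0,0.003,0],
    [0,0,0.003,0],
    [0,0,0.003,0],
  ],
)

```text
time: 27.5
ee_pos: [0.4913, 0.3257, 0.057]
tcp_rot: [-180.0, 0.0, 78.4]
wrist_force: [0.1, -0.1, -1.4]
opening: 0.035
grasp_force: 40.5
```

>>> arm_command(
  series=[
    [0,0,0.001,0],
    [0,0,0.002,0],
    [0,0,0.003,0],
    [0,0,0.003,0],
    [0,0,0.003,0],
  ],
)

```text
time: 28.0
ee_pos: [0.4913, 0.3257, 0.0541]
tcp_rot: [-180.0, 0.0, 78.4]
wrist_force: [-0.6, 0.1, -1.6]
opening: 0.0348
grasp_force: 40.5
```

>>> arm_command(
  series=[
    [0,0,0.001,0],
    [0,0,0.002,0],
    [0,0,0.003,0],
    [0,0,0.003,0],
    [0,0,0.003,0],
  ],
)

```text
time: 28.5
ee_pos: [0.4913, 0.3257, 0.051]
tcp_rot: [-180.0, 0.0, 78.4]
wrist_force: [0.2, -0.3, -1.8]
opening: 0.035
grasp_force: 40.5
```

>>> arm_command(
  series=[
    [0,0,0.002,0],
    [0,0,0.004,0],
    [0,0,0.006,0],
    [0,0,0.008,0],
    [0,0,0.008,0],
  ],
)

```text
time: 29.0
ee_pos: [0.4911, 0.3256, 0.0426]
tcp_rot: [-180.0, 0.0, 78.4]
wrist_force: [0.1, -1.1, -1.6]
opening: 0.035
grasp_force: 40.5
```

>>> arm_command(
  series=[
    [0,0,0.001,0],
    [0,0,0.002,0],
    [0,0,0.004,0],
    [0,0,0.006,0],
    [0,0,0.0065,0],
  ],
)

```text
time: 29.5
ee_pos: [0.4912, 0.3256, 0.0362]
tcp_rot: [-180.0, 0.0, 78.4]
wrist_force: [0.1, 0.8, -1.8]
opening: 0.0351
grasp_force: 40.5
```

>>> arm_command(
  series=[
    [0,0,0.001,0],
    [0,0,0.002,0],
    [0,0,0.002,0],
    [0,0,0.002,0],
    [0,0,0.002,0],
  ],
)

```text
time: 30.0
ee_pos: [0.4914, 0.3258, 0.0347]
tcp_rot: [180.0, -0.0, 78.4]
wrist_force: [0.1, -0.6, -2.1]
opening: 0.0354
grasp_force: 40.5
```

>>> arm_command(
  series=[
    [0,0,0.0005,0],
    [0,0,0.001,0],
    [0,0,0.001,0],
    [0,0,0.001,0],
    [0,0,0.001,0],
  ],
)

```text
time: 30.5
ee_pos: [0.4914, 0.3258, 0.0342]
tcp_rot: [180.0, -0.0, 78.4]
wrist_force: [-3.0, -0.8, 5.8]
opening: 0.0349
grasp_force: 41.1
```

>>> arm_command(
  series=[
    [0,0,0.0005,0],
    [0,0,0.001,0],
    [0,0,0.001,0],
    [0,0,0.001,0],
    [0,0,0.001,0],
  ],
)

```text
time: 31.0
ee_pos: [0.4914, 0.3258, 0.0341]
tcp_rot: [180.0, -0.0, 78.4]
wrist_force: [-5.9, -3.9, 13.4]
opening: 0.0349
grasp_force: 42.0
```

Seated, at the same height (0.0341) and with the same force signature as in the stand. I back off 1 mm to relax, open, and rise.

>>> arm_command(
  series=[
    [0,0,-0.001,0],
    [0,0,-0.0013,0],
    [0,0,-0.0013,0],
    [0,0,-0.0013,0],
    [0,0,-0.0013,0],
  ],
)

```text
time: 31.5
ee_pos: [0.4914, 0.3258, 0.0342]
tcp_rot: [180.0, -0.0, 78.4]
wrist_force: [-2.4, -0.9, 5.8]
opening: 0.0347
grasp_force: 41.0
```

>>> arm_command(
  series=[
    [0,0,0,0],
    [0,0,0,0],
    [0,0,0,0],
    [0,0,0,0],
    [0,0,0,0],
  ],
  hand=0.085,
)

```text
time: 32.0
ee_pos: [0.4913, 0.3257, 0.0337]
tcp_rot: [-180.0, 0.0, 78.4]
wrist_force: [0.1, -0.7, 0.8]
opening: 0.085
grasp_force: 0.0
```

>>> arm_command(
  series=[
    [0,0,0,0],
    [0,0,0,0],
    [0,0,-0.005,0],
    [0,0,-0.015,0],
    [0,0,-0.03,0],
  ],
)

```text
time: 32.5
ee_pos: [0.4911, 0.3255, 0.0645]
tcp_rot: [-180.0, 0.0, 78.4]
wrist_force: [-0.4, 0.6, -0.2]
opening: 0.0852
grasp_force: 0.0
```

>>> arm_command(
  series=[
    [0,0,-0.03,0],
    [-0.02,0,-0.07,0],
    [-0.05,0,-0.11,0],
    [-0.075,0,-0.15,0],
    [-0.075,0,-0.166,0],
  ],
)

```text
time: 33.0
ee_pos: [0.4765, 0.2504, 0.2365]
tcp_rot: [179.7, -0.2, 78.3]
wrist_force: [0.3, 0.5, -0.1]
opening: 0.0852
grasp_force: 0.0
```

Run:
```python
from h import *
o=bot.get_obs();c=bot.camera('wrist');s=bot.camera('side')
print(o['ee_pos'],o['opening'],o['wrist_force'])
cv2.imwrite('pics/fin.png',np.hstack([cv2.resize(c['color'][20:220,230:430],(400,400)),cv2.resize(s['color'][150:350,230:430],(400,400))]))
```

```text
[0.4765207  0.25044333 0.23646292] 0.08519827995684638 [ 0.34203923  0.5008863  -0.13295783]
```

View pics/fin.png

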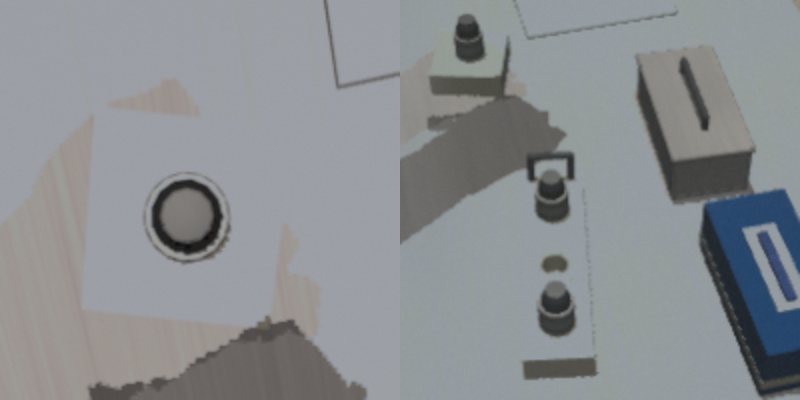

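The left half shows the valve upright and centred in the repair block at about (187,216). The right half shows it seated at (468,38), with the other two valves still in the stand and the middle hole empty at (555,264).

```bash
python3 -c "
from workcell import bot
print(bot.job_done())"
```

```text
the job is handed in; nothing more can be done
None
```

I pressed all three buttons in order from the loop end; the middle valve was the weak one (about 3 to 4 N, the other two about 9 to 10 N) and now stands upright and fully home in the repair block, the other two are still in their holes, and the job is handed in at about 33 s.

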